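# Drive the worn bush out of the drill guide

## Task

The brass bush in the drill guide's head is worn: take the drift with the blue handle from the wooden stand, set its nose in the bore and push the old bush down and out so that it drops into the tray below. Feel your way: do not ram the tool against the guide, neither its nose beside the bore nor its shoulder on top. Then put the blue drift back upright in the hole it came from, fully down, and leave everything else where it stands.

Things in the scene. Friction and masses are not known exactly. Their poses are not given: they have to be found in the camera images.
- guide: drill guide, fixed; origin on the table, on the axis of its vertical bore; z up, y along the line of its columns. Dark U-shaped steel base, 130 (x) x 154 (y) x 14 mm, open to +x; two 12 mm steel columns at y = -60 and +60 mm, ending 140 mm above the table; a grey head is clamped on them (see bore)
- bore (a point): point on the bore axis 50 mm above the table. Grey head: block 48 x 48 x 44 mm high on this axis, arms to the columns, knobs out to y = +-94 mm. Its height is NOT measured: underside 50 to 72 mm (top 94 to 116 mm) above the table. Through its centre a vertical bore, 18 mm diameter, square-edged. Four spring balls in the bore wall 5 mm above the head's underside grip the bush
- bush: worn brass bush, tube 17.2 mm diameter, 30 mm long, hole 8 mm, 56 g; origin at the centre of its underside, z its axis. It starts in the bore, underside 52 and top end 82 mm above the table at any head height. Sliding it takes 8 to 16 N (a pause relaxes this to a few N); when its top end is 3 to 5 mm above the head's underside the balls let go, the force falls away and it drops
- tray (a point): centre of the floor (3 mm above the table, under the bore) of the white catch tray in the guide's base; inside about 94 x 76 mm, walls 13 mm high
- drift: blue-handled drift, nose down in the stand; origin at the centre of the nose's end face, z up its axis. Steel nose 16 mm diameter, 43 mm long, end chamfered 1 mm; then a square shoulder and a round blue handle 28 mm diameter, 90 mm long (top 133 mm above the origin). 190 to 290 g. With the shoulder on the head's top face the nose's end is 1 mm above the head's underside: the bush is then out
- rack: wooden stand, 56 (x) x 170 (y) x 52 mm high, fixed; origin at the centre of its underside, z up. Three vertical through holes of 20 mm diameter along its y axis at y = -56, 0 and +56 mm hold one drift each, in any order; the drifts' shoulders rest on its top, their noses' ends 9 mm above the table
- drift_b: red-handled drift (thinner nose, same handle) in the stand: leave alone; origin as for the blue one
- drift_c: black-handled drift (thinner nose, same handle) in the stand: leave alone; origin as for the blue one
- parts_box: low grey open box 85 x 120 x 28 mm with two new steel bushes: leave alone
- spare_a: new steel bush in the grey box: leave alone
- spare_b: new steel bush in the grey box: leave alone
- house: white card house model with grey roof, 100 x 130 mm, 90 mm high: leave alone
- scissors: scissors lying flat, 150 mm long, blue handles: leave alone
- glue: white glue bottle, 48 mm across, 125 mm high: leave alone
- tape: cardboard-coloured roll, 76 mm across, 24 mm high: leave alone
- pencils: white mug with pencils, 72 mm across, 150 mm high: leave alone

How it is judged:
On the way, in this order (a step that is already met when the one before it is completed fails the run):
1. the blue drift's nose is in the bore, upright, down to the bush (horizontal distance between drift and guide below 0.003 m and z of drift in the frame of guide below 0.086 m and angle between drift's own z axis and vertical below 0.1 rad), for 0.05 s.
2. the bush has dropped into the tray while the drift's nose is through the bore (horizontal distance between drift and guide below 0.004 m and z of drift in the frame of guide below 0.082 m and horizontal distance between bush and tray below 0.06 m and z of bush in the frame of tray below 0.02 m), for 0.1 s.
At the end, for the whole second after the job is handed in: The bush lies at rest in the catch tray (its origin within 60 mm of the tray's centre and less than 20 mm above its floor), and the blue drift stands at rest upright (within 0.08 rad) in the hole of the stand that it came from, fully down (within 8 mm of its starting place) (horizontal distance between bush and tray below 0.06 m and z of bush in the frame of tray below 0.02 m and linear speed of each of bush, drift below 0.02 m/s and distance of drift from where it was at the start of the episode below 0.008 m and angle between drift's own z axis and vertical below 0.08 rad); the robot touches nothing.
It fails at once if the drift is pressed against the guide with more than 20 N (contact force between drift and guide above 20 N).
It fails at once if one of the other things is moved by more than 15 mm (distance of any of drift_b, drift_c, parts_box, spare_a, spare_b, house, scissors, glue, tape, pencils from where it was at the start of the episode above 0.015 m).
It also fails if it takes over 67 s, if anything falls off the work surface, if the arm or the gripper's body presses on something with over 40 N, if the wrist force passes 120 N, or if a joint passes its speed limit or range.

## Robot

A 7-joint arm with a two-finger parallel gripper is mounted at the origin on the work surface. World frame = base frame: x ahead of the robot, y to its left, z up, the work surface at z = 0. Lengths are in m, angles in rad, forces in N, time in s.
With the tool pointing down it reaches from about 0.4 to 0.925 m from the base axis. Payload 5.6 kg.
Tool frame: the origin (TCP) lies at the centre of the arm's flange, where the gripper is bolted on; the fingertips stand 173 mm ahead of it and the grasp point (between the pads) lies ahead of it (robot.pinch_z is the z of the grasp point in the tool frame, in m); z points along the fingers, y is the line along which they close (so a half turn about z gives the same grasp; the last joint's range is limited). The gripper opens to 85 mm and grips with 20 to 120 N. Pads are 22 mm wide; open, the fingers measure 114 mm over their backs; the gripper's body (76 mm by 85 mm) begins 54 mm behind the grasp point. The pads swing forward as they close: fully open they stand 13 mm farther back than shut.
Start: joints at [1.147, 0.468, -0.012, 1.603, 0.006, 1.071, -0.056], TCP at [0.242, -0.603, 0.405] pointing down, gripper open.
Joint ranges: [-2.53, 2.53], [-0.31, 2.02], [-1.57, 1.55], [0.28, 2.44], [-1.29, 4.43], [0.15, 1.84], [-2.92, 2.92]. Speed limits (rad/s): [2.57, 2.57, 3.14, 3.14, 3.14, 3.14, 3.14].

## Interface

Orientations are given as a unit quaternion [x, y, z, w].
In Python, from station import robot, optics gives the robot as it stands.
- The arm moves only by the tool apply_moves, never from a script. Its argument "rows" is a list that holds one entry, the list of rows, each a list of 7 numbers: the turn, a rotation vector about the tool's x, y, z in rad, then the shift along the tool's x, y, z in mm, then the closure, from -1 (fully open) to 1 (shut), so that 0 is half open. A call has 1 to 20 rows; each row is the pose to reach, as a shift and turn from the pose commanded when the call began, along the tool's axes at that moment; what a row does not reach only later rows make up. A row lasts 1/8 s, in which the tool goes at most 62.5 mm and 10.7 degrees, less where a joint would pass 70% of its speed; a pose out of reach is approached as far as the arm can. A call with a gripper value outside its range is refused whole. The fingers move at their own pace and stop on an object; "squeeze" is the grip in N (left out, the last holds). Time passes only in rows, so rows that repeat a pose let the fingers close. It gives the time, the measured TCP pose, the force, the opening and the grip force at its end, in the units of the state.
- robot.read_state(): the state, without advancing time (a new reading comes with each control period).
- optics.read_camera(name): name is "scene" or "side" or "wrist"; returns a dict with "frame" (420x560x3 uint8, red, green, blue), "range_z" (420x560 float32, m along the optical axis (not along the pixel's ray), 0 where there is no reading), "camera_matrix" (3x3 intrinsics, pixels), "R" (3x3) and "t" (3): a world point X has camera coordinates R X + t. Camera axes: x right, y down, z forward; pixel columns grow to the right and rows downward; lengths in m; the calibration is good to about 2 mm. A picture is of the moment at which its call begins.
- robot.close_job(): hands the job in; it is judged then, once.
The state is a dict: "clock": time; "q": joint angles; "joint_vel": joint speeds; "tau": joint torques, N m; "eef_pos": TCP position; "ee_rot": TCP orientation; "wrist_force": force on the tool from outside, world axes, zero at the start; "torque": the same for the moment, N m; "width": finger opening in m; "grasp_force": force on a finger pad.
Only numpy, scipy, OpenCV 4.12 (cv2) and the standard library are available. Lean on these libraries where they do the work, as an engineer would, in place of code of your own. Each camera call takes 0.05 s, during which the arm holds its last target. There are 200 camera calls.

## Working session

There is one attempt and no reset: what is moved stays moved. The work goes in short steps, Python scripts to look and compute and a tool call to move; the robot and the scene stay as the last step left them, time stands still between calls to the robot, and variables do not carry over. Pictures are saved under pics/ and viewed, at most 10 in all, crops included, and the job is handed in when it is done.

Besides the shell and the picture viewer there is one more tool, called as name(argument=value, ...) on one line, values as JSON. apply_moves: Moves the arm, as the interface text tells. Its arguments: {"type":"object","properties":{"rows":{"type":"array","items":{"type":"array","items":{"type":"array","items":{"type":"number"}}}},"squeeze":{"type":"number"}},"required":["rows"]}

```bash
ls; mkdir -p pics
cat > h.py <<'E'
import numpy as np, cv2
from station import robot, optics
def snap(n,f):
    d=optics.read_camera(n); np.savez('pics/'+f+'.npz',**d); cv2.imwrite('pics/'+f+'.png',cv2.cvtColor(d['frame'],cv2.COLOR_RGB2BGR)); return d
def world(d):
    z=d['range_z']; K=d['camera_matrix']; v,u=np.mgrid[:z.shape[0],:z.shape[1]]
    P=np.stack([(u-K[0,2])/K[0,0]*z,(v-K[1,2])/K[1,1]*z,z],-1)
    W=(P-d['t'])@d['R']; W[z==0]=np.nan; return W
E
python3 - <<'E'
from h import *
a=snap('scene','s0');b=snap('side','d0')
im=np.vstack([a['frame'],b['frame']]);
print(robot.read_state(),robot.pinch_z)
for d in(a,b):print(-d['R'].T@d['t'],d['R'][2])
E
```

```text
pics
{'clock': 0.1, 'q': array([ 1.14700378,  0.46831175, -0.01158495,  1.60355903,  0.00599242,
        1.0714017 , -0.05632258]), 'joint_vel': array([-1.47917112e-03, -1.29526675e-03,  1.83936412e-05, -2.94449346e-03,
       -1.38048726e-03,  5.76077715e-04,  3.81066875e-04]), 'tau': array([ 1.11385933e-03, -5.33516800e+01,  2.16305105e-02, -2.51966250e+01,
        1.15692860e-02,  4.27683903e-03,  8.71195255e-06]), 'eef_pos': array([ 0.24143897, -0.60324455,  0.40380726]), 'ee_rot': array([ 9.81939061e-01,  1.89195678e-01, -2.13822588e-04, -7.94495453e-04]), 'wrist_force': array([ 0.32159391,  0.69452629, -0.67253637]), 'torque': array([-0.00352711,  0.00318363,  0.01444263]), 'grasp_force': 0.0, 'width': 0.0856401619474053} 0.1547
[1.04279668 0.70750609 0.66760771] [-0.45272164 -0.67243221 -0.58555789]
[0.20974718 0.61199959 0.73804007] [ 0.37330675 -0.62390429 -0.6865752 ]
```

View pics/s0.png

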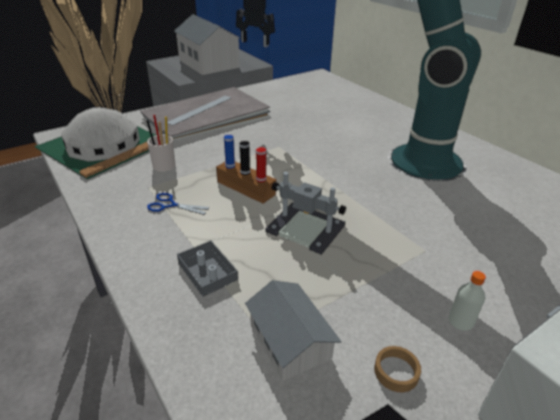

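View pics/d0.png

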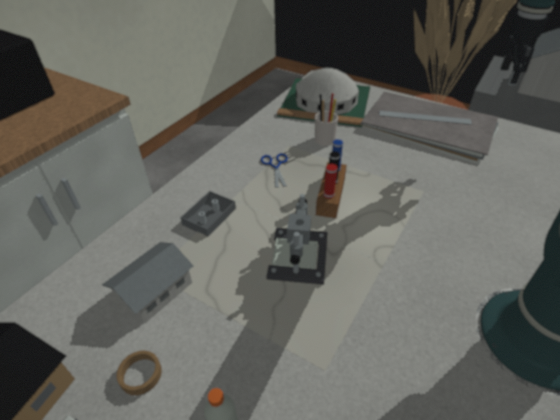

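The scene view shows the blue handle at about (229,150), black at (244,155) and red at (261,160). The guide's head is at (308,197). The side view shows blue at (337,150) and the head at (298,230).

Run:
```python
from h import *
np.set_printoptions(precision=4,suppress=True)
for f in('s0','d0'):
    d=dict(np.load(f'pics/{f}.npz'));W=world(d);F=d['frame'].astype(int);r,g,b=F[...,0],F[...,1],F[...,2]
    reg=np.zeros(r.shape,bool)
    if f=='s0':reg[125:205,210:280]=1
    else: reg[130:220,310:355]=1
    T=W[...,2]
    m=reg&(T>.128)&(T<.15)
    for n,c in(('blue',b>r+40),('red',r>b+50),('blk',(abs(r-b)<25)&(r<70))):
        k=m&c; print(f,n,k.sum(),np.nanmedian(W[k],0), np.nanmin(W[k],0),np.nanmax(W[k],0))
    k=reg&(T>.046)&(T<.056)&(r>b+25); 
    if k.sum()>5:
        print('rack',k.sum(),cv2.minAreaRect(W[k][:,:2].astype(np.float32)*1000))
    for lo,hi in((.09,.12),(.125,.142),(.010,.018)):
        reg2=np.zeros(r.shape,bool)
        if f=='s0':reg2[170:250,262:350]=1
        else:reg2[190:285,265:330]=1
        k=reg2&(T>lo)&(T<hi);print(lo,k.sum(),np.nanmedian(W[k],0),cv2.minAreaRect(W[k][:,:2].astype(np.float32)*1000))
    # head profile
    u0,v0=(308,190) if f=='s0' else (300,228)
    print(W[v0-12:v0+16:3,u0-9:u0+12:4].reshape(-1,3)[:,2].reshape(10,-1))
    y0,x0=(110,200) if f=='s0' else (130,240)
    cv2.imwrite(f'pics/c_{f}.png',cv2.resize(cv2.cvtColor(d['frame'][y0:y0+150,x0:x0+160],cv2.COLOR_RGB2BGR),None,fx=3.5,fy=3.5,interpolation=2))
a,b=[cv2.imread(f'pics/c_{f}.png') for f in('s0','d0')]
cv2.imwrite('pics/c.png',cv2.resize(np.hstack([a,b]),(800,375)))
```

```text
s0 blue 54 [ 0.5631 -0.2152  0.1418] [ 0.5506 -0.2316  0.1282] [ 0.5731 -0.2077  0.1444]
s0 red 60 [ 0.5291 -0.11    0.1423] [ 0.5149 -0.1273  0.1281] [ 0.5402 -0.0986  0.1452]
s0 blk 52 [ 0.5466 -0.1604  0.1401] [ 0.5356 -0.1733  0.128 ] [ 0.5557 -0.154   0.1448]
rack 504 ((541.0677490234375, -168.78656005859375), (61.72690963745117, 173.23367309570312), 17.48196029663086)
0.09 1065 [0.5155 0.0756 0.1081] ((511.607177734375, 64.76866149902344), (52.4362678527832, 188.20387268066406), 22.185829162597656)
0.125 79 [0.4939 0.1156 0.1349] ((512.8032836914062, 64.93980407714844), (12.368924140930176, 131.36431884765625), 24.32042694091797)
0.01 1156 [0.5146 0.0611 0.0148] ((522.9359130859375, 31.58453369140625), (144.63816833496094, 231.23875427246094), 18.867223739624023)
[[0.0001 0.0042 0.003  0.0044 0.0031 0.0022]
 [0.0013 0.003  0.0032 0.003  0.0026 0.0005]
 [0.0004 0.1166 0.1158 0.1159 0.0004 0.0015]
 [0.1163 0.1142 0.1143 0.1165 0.1178 0.1155]
 [0.1146 0.1158 0.1083 0.1092 0.116  0.1155]
 [0.1159 0.1165 0.1166 0.1148 0.1172 0.107 ]
 [0.1059 0.1105 0.1129 0.116  0.1107 0.1067]
 [0.1
[... 717 characters left out ...]
649374961853027, 132.22036743164062), 24.41023826599121)
0.01 1399 [0.4883 0.0894 0.0137] ((525.3623046875, 33.49504089355469), (130.02427673339844, 223.46083068847656), 24.099525451660156)
[[ 0.1153  0.1133  0.1156  0.1128  0.1177  0.117 ]
 [ 0.1132  0.1134  0.1136  0.1152  0.1137 -0.    ]
 [ 0.1156  0.1144  0.1054  0.1104  0.116   0.0009]
 [ 0.1148  0.1157  0.0961  0.1174  0.1163  0.0015]
 [ 0.115   0.1158  0.1157  0.1157  0.1162  0.0011]
 [ 0.1073  0.1104  0.1116  0.1114  0.1139  0.0142]
 [ 0.0996  0.1395  0.1405  0.1054  0.1036  0.0124]
 [ 0.0919  0.1351  0.1346  0.0964  0.0968  0.0112]
 [ 0.0807  0.1271  0.1247  0.0846  0.0841  0.0122]
 [ 0.1095  0.1189  0.1163  0.0738  0.0751  0.0111]]
```

View pics/c.png

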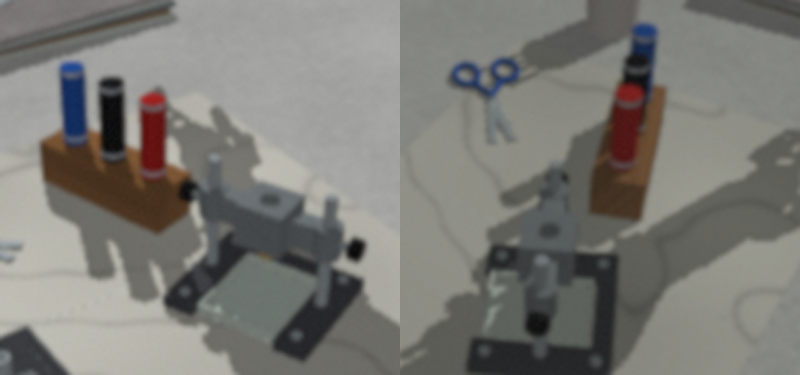

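The enlarged crops show blue as the end hole, farthest from the guide, and the bore mouth in the middle of the head. By depth the head's top is at about 115.5 mm, so its underside is at about 71.5. I'll go above the blue drift, with the fingers closing across the rack.

```bash
cat >> h.py <<'E'
from scipy.spatial.transform import Rotation as Ro
def go(p,yaw_y,pinch=None):
    """tool pointing straight down, tool y axis at world angle yaw_y (deg); prints one row"""
    s=robot.read_state();R0=Ro.from_quat(s['ee_rot']);best=None
    for k in(0,180):
        a=np.deg2rad(yaw_y+k);y=np.array([np.cos(a),np.sin(a),0]);z=np.array([0,0,-1.]);R=Ro.from_matrix(np.c_[np.cross(y,z),y,z])
        v=(R0.inv()*R).as_rotvec()
        if best is None or np.linalg.norm(v)<np.linalg.norm(best):best=v
    d=R0.inv().apply(np.array(p)-s['eef_pos'])*1000
    print('row',np.round(best,3),np.round(d,1),'clock',s['clock'],'F',np.round(s['wrist_force'],1))
E
python3 -c "
from h import *
go([.559,-.219,.36],17.6)"
```

```text
row [-1.000e-03 -1.000e-03 -1.497e+00] [ 437.6 -238.7   44.1] clock 0.1 F [ 0.3  0.7 -0.7]
```

apply_moves(rows=[[[0,0,-0.3,60,-32,0,-1],[0,0,-0.6,160,-87,0,-1],[0,0,-1.0,270,-147,10,-1],[0,0,-1.3,360,-196,30,-1],[-0.001,-0.001,-1.497,437.6,-238.7,44,-1],[-0.001,-0.001,-1.497,437.6,-238.7,44,-1],[-0.001,-0.001,-1.497,437.6,-238.7,44,-1],[-0.001,-0.001,-1.497,437.6,-238.7,44,-1],[-0.001,-0.001,-1.497,437.6,-238.7,44,-1],[-0.001,-0.001,-1.497,437.6,-238.7,44,-1],[-0.001,-0.001,-1.497,437.6,-238.7,44,-1],[-0.001,-0.001,-1.497,437.6,-238.7,44,-1],[-0.001,-0.001,-1.497,437.6,-238.7,44,-1]]])

```text
clock: 1.72
eef_pos: [0.5587, -0.2201, 0.3609]
ee_rot: [0.591, 0.806, -0.0, 0.001]
wrist_force: [0.4, 0.1, 0.2]
width: 0.0854
grasp_force: 0.0
```

Run:
```python
from h import *
np.set_printoptions(precision=4,suppress=True)
d=snap('wrist','w0');W=world(d);F=d['frame'].astype(int);r,g,b=F[...,0],F[...,1],F[...,2]
print(-d['R'].T@d['t'],robot.read_state()['eef_pos'],robot.read_state()['q'])
m=(b>r+40)&(W[...,2]>.135)&(W[...,2]<.15)
print(m.sum(),W[m].mean(0),cv2.minEnclosingCircle(W[m][:,:2].astype(np.float32)*1000))
for n,c in(('red',r>b+50),('any',r>-1)):
  m=c&(W[...,2]>.137)&(W[...,2]<.15);print(n,m.sum(),W[m].mean(0) if m.any() else 0)
```

```text
[ 0.5345 -0.1424  0.3291] [ 0.5588 -0.2198  0.3608] [ 0.6638  0.481  -0.4544  1.7451  0.2501  0.9719  0.418 ]
1063 [ 0.5608 -0.2225  0.1411] ((560.792724609375, -223.86956787109375), 14.273955345153809)
red 1886 [ 0.5269 -0.1165  0.1411]
any 4931 [ 0.5406 -0.1599  0.1409]
```

View pics/w0.png

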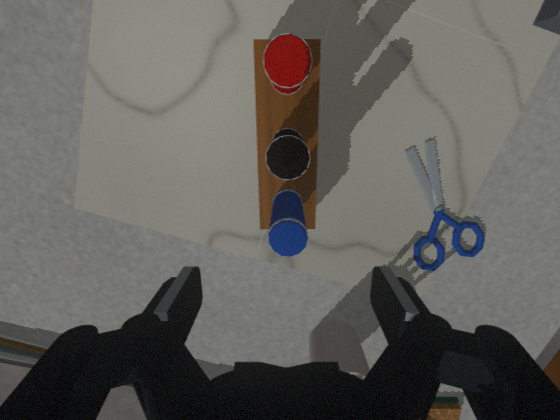

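The wrist view shows the blue top at (288,238), between the fingers, and the mug at about (337,345). I'll check the mug's clearance and work out the descent.

Run:
```python
from h import *
d=dict(np.load('pics/s0.npz'));W=world(d);R=W[110:180,140:185].reshape(-1,3);R=R[(R[:,2]>.05)&(R[:,2]<.3)];print(R.min(0),R.max(0))
go([.5607,-.2235,.2705],17.6)
```

```text
[ 0.65050115 -0.44621958  0.05021227] [ 0.72004061 -0.36981274  0.1566003 ]
row [ 0.     0.002 -0.001] [-3.9  0.7 90.3] clock 1.775 F [ 0.6 -0.8 -0.7]
```

apply_moves(rows=[[[0,0.002,0,-3.9,0.7,0,-1],[0,0.002,0,-3.9,0.7,25,-1],[0,0.002,0,-3.9,0.7,50,-1],[0,0.002,0,-3.9,0.7,75,-1],[0,0.002,0,-3.9,0.7,90,-1],[0,0.002,0,-3.9,0.7,90,-1],[0,0.002,0,-3.9,0.7,90,0.0],[0,0.002,0,-3.9,0.7,90,0.4],[0,0.002,0,-3.9,0.7,90,0.7],[0,0.002,0,-3.9,0.7,90,1],[0,0.002,0,-3.9,0.7,90,1],[0,0.002,0,-3.9,0.7,90,1],[0,0.002,0,-3.9,0.7,90,1],[0,0.002,0,-3.9,0.7,90,1]]], squeeze=80)

```text
clock: 3.52
eef_pos: [0.5611, -0.223, 0.2715]
ee_rot: [0.591, 0.807, 0.0, 0.0]
wrist_force: [-1.6, -0.1, 5.2]
width: 0.0262
grasp_force: 78.3
```

apply_moves(rows=[[[0,0,0,0,0,-5,1],[0,0,0,0,0,-15,1],[0,0,0,0,0,-30,1],[0,0,0,0,0,-50,1],[0,0,0,0,0,-75,1],[0,0,0,0,0,-105,1],[0,0,0,0,0,-135,1],[0,0,0,0,0,-155,1],[0,0,0,0,0,-160,1],[0,0,0,0,0,-160,1],[0,0,0,0,0,-160,1]]])

```text
clock: 4.9
eef_pos: [0.5607, -0.2229, 0.4297]
ee_rot: [0.591, 0.807, -0.0, -0.001]
wrist_force: [-0.3, 0.4, -2.1]
width: 0.0269
grasp_force: 78.7
```

Run:
```python
from h import *
s=robot.read_state();print(s['eef_pos'],s['wrist_force'],s['torque'])
snap('side','d1');snap('scene','s1');w=snap('wrist','w1')
a=[cv2.imread(f'pics/{f}.png') for f in('s1','d1')]
cv2.imwrite('pics/c1.png',np.hstack([cv2.resize(a[0][20:220,150:340],(400,420)),cv2.resize(a[1][20:220,250:440],(400,420))]))
go([.5113,.065,.440],17.6)
```

```text
[ 0.56070802 -0.22291174  0.42973881] [-0.25949463  0.44689495 -2.08616321] [-0.03423077  0.01305226 -0.02528928]
row [-0.001 -0.002 -0.   ] [289.5  39.7  -9.7] clock 5.05 F [ 0.  -0.5 -2. ]
```

View pics/c1.png

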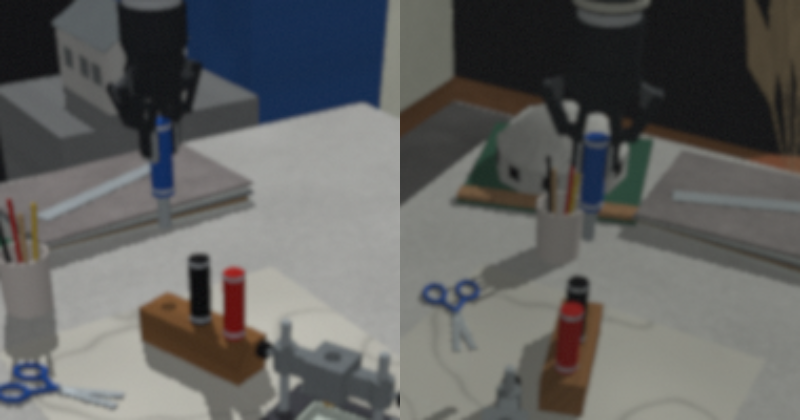

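The blue drift is lifted clear and hangs nearly straight. Now over the guide.

apply_moves(rows=[[[0,0,0,20,3,-10,1],[0,0,0,60,8,-10,1],[0,0,0,105,14,-10,1],[0,0,0,155,21,-10,1],[0,0,0,205,28,-10,1],[0,0,0,245,34,-10,1],[0,0,0,275,38,-10,1],[-0.001,-0.002,0,289.5,39.7,-10,1],[-0.001,-0.002,0,289.5,39.7,-10,1],[-0.001,-0.002,0,289.5,39.7,-10,1],[-0.001,-0.002,0,289.5,39.7,-10,1]]])

```text
clock: 6.42
eef_pos: [0.5117, 0.0636, 0.4407]
ee_rot: [0.592, 0.806, -0.0, 0.001]
wrist_force: [0.2, 0.8, -2.0]
width: 0.0267
grasp_force: 78.7
```

Run:
```python
from h import *
np.set_printoptions(precision=4,suppress=True)
s=robot.read_state();print(s['eef_pos'],s['ee_rot'])
d=snap('wrist','w2');W=world(d);T=W[...,2]
for n in('scene','side'):
    snap(n,n+'2')
a=[cv2.imread(f'pics/{f}.png') for f in('w2','scene2','side2')]
cv2.imwrite('pics/c2.png',np.hstack([cv2.resize(a[0],(560,420)),cv2.resize(np.vstack([a[1][100:240,240:380],a[2][130:270,230:370]]),(210,420))]))
k=(T>.109)&(T<.121);print(k.sum(),cv2.minAreaRect(W[k][:,:2].astype(np.float32)*1000))
```

```text
[0.5117 0.0636 0.4407] [ 0.5917  0.8062 -0.0002  0.0008]
1990 ((529.46875, -12.34173583984375), (55.823001861572266, 297.0884094238281), 12.786017417907715)
```

View pics/c2.png

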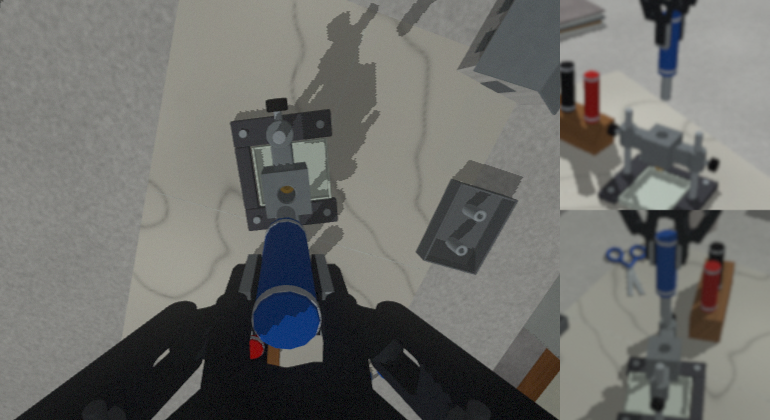

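The wrist view shows the bore mouth at about (287,194), with brass visible inside. The drift handle runs from (285,230) to (287,320). Next: rectify the head's top face to locate the bore, and fit the drift's axis as a cylinder.

```bash
cat > fit.py <<'E'
from h import *
from scipy.optimize import least_squares
np.set_printoptions(precision=2,suppress=True)
def axis(d,zn):
    """fit drift axis (mm) at nose height zn from handle points; returns x,y at nose end and tilt"""
    W=world(d)*1000;F=d['frame'].astype(int);s=robot.read_state();c=s['eef_pos'][:2]*1000
    h=W[...,2]-zn
    m=(F[...,2]>F[...,0]+30)&(h>46)&(h<128)&(np.hypot(W[...,0]-c[0],W[...,1]-c[1])<30)
    m=cv2.erode(m.astype(np.uint8),np.ones((3,3)))>0
    P=W[m]; k=P[:,2]-zn
    f=lambda p:np.hypot(P[:,0]-p[0]-p[2]*k,P[:,1]-p[1]-p[3]*k)-14
    r=least_squares(f,[c[0],c[1],0,0],loss='soft_l1');return len(P),r.x*[1,1,1e3,1e3],np.sqrt(np.mean(r.fun**2))
def rect(d,z,c,half=30,s=6):
    g=np.array([[-1,-1],[1,-1],[1,1],[-1,1]])*half
    X=np.c_[(g+c)/1000,np.full(4,z/1000)];p=X@d['R'].T+d['t'];p=p@d['camera_matrix'].T;p=p[:,:2]/p[:,2:]
    H=cv2.getPerspectiveTransform(p.astype(np.float32),((g+half)*s).astype(np.float32))
    im=cv2.warpPerspective(cv2.cvtColor(d['frame'],cv2.COLOR_RGB2BGR),H,(2*half*s,2*half*s),flags=cv2.INTER_CUBIC)
    for i in range(0,2*half*s,60):cv2.line(im,(i,0),(i,2*half*s),(0,255,0) if i!=half*s else (0,0,255),1);cv2.line(im,(0,i),(2*half*s,i),(0,255,0) if i!=half*s else (0,0,255),1)
    return im
E
python3 - <<'E'
from fit import *
c=np.array([511.5,65.]);o=[]
for f in('w2','scene2','side2'):
    d=dict(np.load(f'pics/{f}.npz'))
    print(f,axis(d,178))
    W=world(d);h=(abs(W[...,2]-.1155)<.004)&(np.hypot(W[...,0]-.5115,W[...,1]-.065)<.04);print(np.median(W[h][:,2]))
    q='w2' if f=='w2' else 's0' if f=='scene2' else 'd0'
    o.append(rect(dict(np.load(f'pics/{q}.npz')),115.5,c)[:, :])
cv2.imwrite('pics/r.png',cv2.resize(np.hstack(o),(798,266)))
E
```

```text
w2 (2598, array([511.5 ,  62.67,   3.92,   3.13]), np.float64(0.2870263383679539))
0.11395932088419004
scene2 (176, array([507.82,  63.39,  30.04,  -3.35]), np.float64(1.1841348009298558))
0.11580324055169061
side2 (259, array([509.86,  63.48,  10.64,   3.54]), np.float64(0.933885605007845))
0.1146811961637631
```

View pics/r.png

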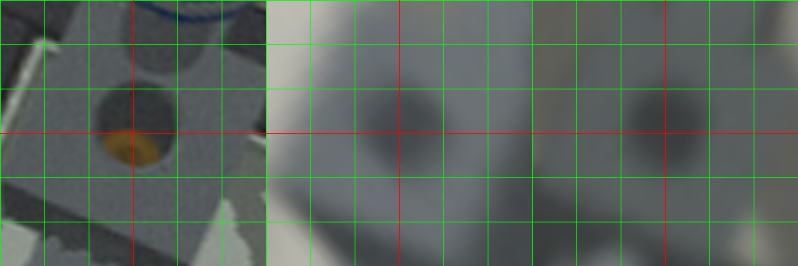

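By camera, the bore is at about (512.2, 63.1) and the nose axis at (511.5, 62.7) with a 4 mrad tilt, so only a sub-millimetre correction is needed. I'll lower it to about 8 mm above the head.

apply_moves(rows=[[[0,0,0,0.1,0.7,-1,1],[0,0,0,0.1,0.7,10,1],[0,0,0,0.1,0.7,25,1],[0,0,0,0.1,0.7,38,1],[0,0,0,0.1,0.7,48,1],[0,0,0,0.1,0.7,53,1],[0,0,0,0.1,0.7,53,1],[0,0,0,0.1,0.7,53,1],[0,0,0,0.1,0.7,53,1]]])

```text
clock: 7.7
eef_pos: [0.5123, 0.0653, 0.3883]
ee_rot: [0.591, 0.807, 0.0, 0.001]
wrist_force: [0.7, -0.3, -2.8]
width: 0.0266
grasp_force: 78.8
```

Run:
```python
from fit import *
s=robot.read_state();print(s['eef_pos']*1000,s['wrist_force'],s['clock'])
o=[]
for n in('wrist','scene','side'):
    d=snap(n,n+'3');W=world(d)*1000
    zn=s['eef_pos'][2]*1000-262.5
    print(n,axis(d,zn))
    if n=='wrist':
        k=(W[...,2]>zn+129)&(W[...,2]<zn+138)&(np.hypot(W[...,0]-512,W[...,1]-64)<12);print('top-133',np.median(W[k][:,2])-133,zn)
    o.append(rect(d,115.,[512,63.2],half=25,s=7))
cv2.imwrite('pics/r3.png',cv2.resize(np.hstack(o),(798,266)))
```

```text
[512.25  65.3  388.34] [ 0.66 -0.31 -2.79] 7.7
wrist (2627, array([512.32,  64.32,   3.  ,   3.74]), np.float64(0.2771201680325947))
top-133 124.90206740406165 125.83558407274256
scene (157, array([507.66,  64.1 ,  47.62,   6.34]), np.float64(1.160538066549013))
side (230, array([513.02,  65.04, -15.43,  -0.64]), np.float64(0.8531624891591948))
```

View pics/r3.png

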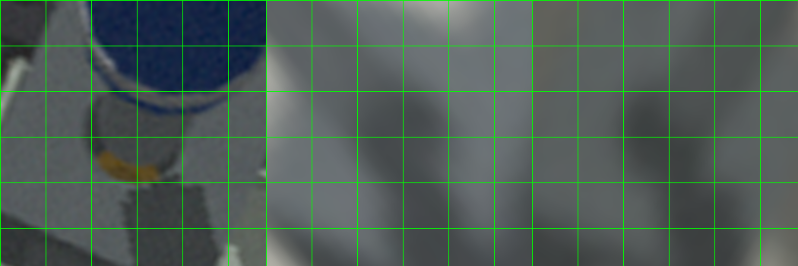

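In the wrist view the bore's centre is at about (512.2, 63.5) and the nose at (512.3, 64.3). I'll correct by −0.8 mm in y and feel downward.

apply_moves(rows=[[[0,0,0,-0.7,-0.3,0,1],[0,0,0,-0.7,-0.3,3,1],[0,0,0,-0.7,-0.3,6,1],[0,0,0,-0.7,-0.3,7,1],[0,0,0,-0.7,-0.3,7,1],[0,0,0,-0.7,-0.3,7,1]]])

```text
clock: 8.6
eef_pos: [0.5121, 0.0645, 0.3809]
ee_rot: [0.591, 0.807, 0.0, 0.001]
wrist_force: [0.1, -0.1, -1.6]
width: 0.0264
grasp_force: 78.8
```

apply_moves(rows=[[[0,0,0,0,0,0.5,1],[0,0,0,0,0,1,1],[0,0,0,0,0,1.5,1],[0,0,0,0,0,1.5,1]]])

```text
clock: 9.1
eef_pos: [0.5121, 0.0644, 0.3793]
ee_rot: [0.591, 0.807, -0.0, 0.001]
wrist_force: [0.4, -0.4, -2.2]
width: 0.0263
grasp_force: 78.8
```

apply_moves(rows=[[[0,0,0,0,0,0.5,1],[0,0,0,0,0,1,1],[0,0,0,0,0,1.5,1],[0,0,0,0,0,1.5,1]]])

```text
clock: 9.6
eef_pos: [0.512, 0.0645, 0.3778]
ee_rot: [0.591, 0.807, 0.0, 0.001]
wrist_force: [0.1, -0.1, -2.3]
width: 0.0262
grasp_force: 78.8
```

apply_moves(rows=[[[0,0,0,0,0,0.5,1],[0,0,0,0,0,1,1],[0,0,0,0,0,1,1]]])

```text
clock: 9.98
eef_pos: [0.512, 0.0645, 0.3768]
ee_rot: [0.591, 0.807, 0.0, 0.001]
wrist_force: [-0.1, 0.8, -1.9]
width: 0.0263
grasp_force: 78.8
```

apply_moves(rows=[[[0,0,0,0,0,0.5,1],[0,0,0,0,0,1,1],[0,0,0,0,0,1,1]]])

```text
clock: 10.35
eef_pos: [0.5121, 0.0645, 0.3758]
ee_rot: [0.591, 0.807, 0.0, 0.001]
wrist_force: [0.6, -0.4, -2.3]
width: 0.0264
grasp_force: 78.8
```

apply_moves(rows=[[[0,0,0,0,0,0.5,1],[0,0,0,0,0,1,1],[0,0,0,0,0,1,1]]])

```text
clock: 10.72
eef_pos: [0.5121, 0.0644, 0.3748]
ee_rot: [0.591, 0.807, 0.0, 0.001]
wrist_force: [1.3, 0.4, -1.2]
width: 0.0264
grasp_force: 78.8
```

apply_moves(rows=[[[0,0,0,0,0,0.5,1],[0,0,0,0,0,1,1],[0,0,0,0,0,1,1]]])

```text
clock: 11.1
eef_pos: [0.5121, 0.0645, 0.3739]
ee_rot: [0.591, 0.807, 0.0, 0.001]
wrist_force: [0.3, -0.5, -2.3]
width: 0.0266
grasp_force: 78.7
```

apply_moves(rows=[[[0,0,0,0,0,0.5,1],[0,0,0,0,0,1,1],[0,0,0,0,0,1,1]]])

```text
clock: 11.48
eef_pos: [0.5121, 0.0645, 0.3728]
ee_rot: [0.591, 0.807, 0.0, 0.001]
wrist_force: [0.6, -0.5, -2.1]
width: 0.0265
grasp_force: 78.7
```

apply_moves(rows=[[[0,0,0,0,0,0.7,1],[0,0,0,0,0,1.4,1],[0,0,0,0,0,1.4,1]]])

```text
clock: 11.85
eef_pos: [0.5121, 0.0645, 0.3714]
ee_rot: [0.591, 0.807, 0.0, 0.001]
wrist_force: [1.2, -0.2, -2.4]
width: 0.0263
grasp_force: 78.7
```

The nose is about 7 mm below the head's top with no resistance, so it is in the bore. I'll carry on down towards the bush.

apply_moves(rows=[[[0,0,0,0,0,1,1],[0,0,0,0,0,2.5,1],[0,0,0,0,0,4,1],[0,0,0,0,0,6,1],[0,0,0,0,0,8,1],[0,0,0,0,0,8,1]]])

```text
clock: 12.6
eef_pos: [0.5121, 0.0644, 0.3632]
ee_rot: [0.591, 0.807, -0.0, 0.001]
wrist_force: [0.6, -0.6, -1.8]
width: 0.0263
grasp_force: 78.6
```

apply_moves(rows=[[[0,0,0,0,0,1,1],[0,0,0,0,0,3,1],[0,0,0,0,0,5,1],[0,0,0,0,0,7,1],[0,0,0,0,0,9,1],[0,0,0,0,0,10,1],[0,0,0,0,0,10,1]]])

```text
clock: 13.48
eef_pos: [0.5121, 0.0644, 0.3533]
ee_rot: [0.591, 0.807, 0.0, 0.001]
wrist_force: [-0.2, -0.2, -1.4]
width: 0.0265
grasp_force: 78.7
```

apply_moves(rows=[[[0,0,0,0,0,1,1],[0,0,0,0,0,2,1],[0,0,0,0,0,3,1],[0,0,0,0,0,4,1],[0,0,0,0,0,5,1],[0,0,0,0,0,6,1],[0,0,0,0,0,6,1]]])

```text
clock: 14.35
eef_pos: [0.5121, 0.0645, 0.3473]
ee_rot: [0.591, 0.807, 0.0, 0.001]
wrist_force: [0.3, -0.6, -2.8]
width: 0.0262
grasp_force: 78.7
```

apply_moves(rows=[[[0,0,0,0,0,0.5,1],[0,0,0,0,0,1,1],[0,0,0,0,0,1.5,1],[0,0,0,0,0,2,1]]])

```text
clock: 14.85
eef_pos: [0.5121, 0.0645, 0.3455]
ee_rot: [0.591, 0.807, 0.0, 0.001]
wrist_force: [0.5, -0.0, -1.4]
width: 0.0264
grasp_force: 78.7
```

apply_moves(rows=[[[0,0,0,0,0,0.5,1],[0,0,0,0,0,1,1],[0,0,0,0,0,1.5,1],[0,0,0,0,0,2,1]]])

```text
clock: 15.35
eef_pos: [0.5122, 0.0646, 0.3443]
ee_rot: [0.591, 0.807, -0.0, 0.001]
wrist_force: [-2.0, -1.6, 8.4]
width: 0.0262
grasp_force: 79.6
```

Contact with the bush, at about 10 N, came where expected (nose at 82 mm). I'll push it in small steps.

apply_moves(rows=[[[0,0,0,0,0,0.5,1],[0,0,0,0,0,1,1],[0,0,0,0,0,1.5,1],[0,0,0,0,0,2,1]]])

```text
clock: 15.85
eef_pos: [0.5122, 0.0646, 0.3424]
ee_rot: [0.591, 0.807, -0.0, 0.001]
wrist_force: [-1.5, -1.9, 6.6]
width: 0.0264
grasp_force: 79.5
```

apply_moves(rows=[[[0,0,0,0,0,0.5,1],[0,0,0,0,0,1,1],[0,0,0,0,0,1.5,1],[0,0,0,0,0,2,1]]])

```text
clock: 16.35
eef_pos: [0.5122, 0.0646, 0.3404]
ee_rot: [0.591, 0.807, -0.0, 0.001]
wrist_force: [-2.2, -1.1, 6.2]
width: 0.0264
grasp_force: 79.5
```

apply_moves(rows=[[[0,0,0,0,0,0.5,1],[0,0,0,0,0,1,1],[0,0,0,0,0,1,1]]])

```text
clock: 16.73
eef_pos: [0.5122, 0.0646, 0.339]
ee_rot: [0.591, 0.807, 0.0, 0.001]
wrist_force: [-1.6, -1.9, 4.7]
width: 0.0265
grasp_force: 79.5
```

apply_moves(rows=[[[0,0,0,0,0,0.5,1],[0,0,0,0,0,1,1],[0,0,0,0,0,1,1]]])

```text
clock: 17.1
eef_pos: [0.5123, 0.0644, 0.3372]
ee_rot: [0.591, 0.807, 0.0, 0.001]
wrist_force: [1.2, -0.3, -0.3]
width: 0.0264
grasp_force: 78.6
```

apply_moves(rows=[[[0,0,0,0,0,0.5,1],[0,0,0,0,0,0.7,1],[0,0,0,0,0,0.7,1]]])

```text
clock: 17.48
eef_pos: [0.5122, 0.0643, 0.3367]
ee_rot: [0.591, 0.807, 0.0, 0.001]
wrist_force: [2.5, -0.2, -0.8]
width: 0.0262
grasp_force: 78.6
```

The force fell away, so the bush should have dropped. I'll check with the cameras.

Run:
```python
from h import *
for n in('scene','side'): snap(n,n+'4')
a=[cv2.imread(f'pics/{f}4.png') for f in('scene','side')]
cv2.imwrite('pics/c4.png',np.hstack([cv2.resize(a[0][150:260,250:360],(400,400),interpolation=2),cv2.resize(a[1][180:290,245:355],(400,400),interpolation=2)]))
print(robot.read_state()['wrist_force'])
```

```text
[ 1.63379473 -1.37520776 -0.50801148]
```

View pics/c4.png

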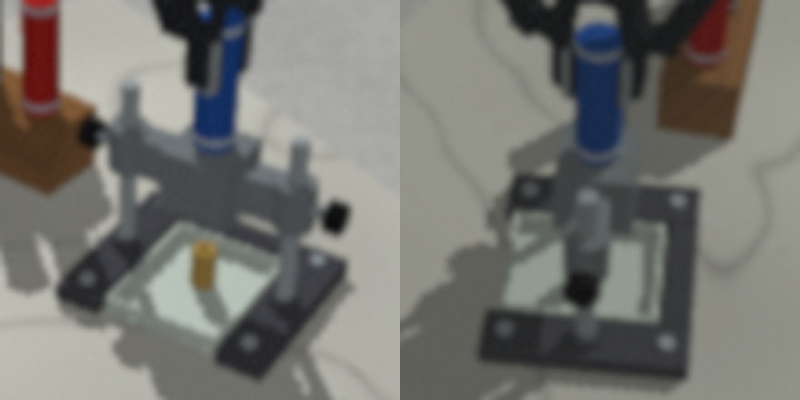

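The left crop shows the brass bush standing in the tray at about (204,268), and the drift is through the bore. Withdraw straight up.

apply_moves(rows=[[[0,0,0,0,0,-4,1],[0,0,0,0,0,-12,1],[0,0,0,0,0,-22,1],[0,0,0,0,0,-34,1],[0,0,0,0,0,-48,1],[0,0,0,0,0,-65,1],[0,0,0,0,0,-85,1],[0,0,0,0,0,-100,1],[0,0,0,0,0,-105,1],[0,0,0,0,0,-105,1]]])

```text
clock: 18.82
eef_pos: [0.5119, 0.0645, 0.4419]
ee_rot: [0.591, 0.807, -0.0, 0.001]
wrist_force: [0.6, 0.6, -2.6]
width: 0.0264
grasp_force: 79.2
```

```bash
python3 -c "
from h import *
go([.5607,-.2229,.432],17.6)"
```

```text
row [ 0.001  0.001 -0.   ] [-288.7  -40.3   10.2] clock 18.825 F [ 0.6  0.6 -2.6]
```

apply_moves(rows=[[[0,0,0,-20,-3,0,1],[0,0,0,-60,-8,0,1],[0,0,0,-105,-15,0,1],[0,0,0,-155,-22,0,1],[0,0,0,-205,-29,0,1],[0,0,0,-245,-34,0,1],[0,0,0,-275,-38,5,1],[0,0,0,-288.7,-40.3,10,1],[0,0,0,-288.7,-40.3,10,1],[0,0,0,-288.7,-40.3,10,1],[0,0,0,-288.7,-40.3,10,1],[0,0,0,-288.7,-40.3,10,1]]])

```text
clock: 20.32
eef_pos: [0.5609, -0.222, 0.4325]
ee_rot: [0.59, 0.807, 0.0, 0.001]
wrist_force: [-0.3, -0.4, -2.6]
width: 0.0263
grasp_force: 79.2
```

Run:
```python
from fit import *
s=robot.read_state();print(s['eef_pos'])
d=snap('wrist','w5');print(axis(d,s['eef_pos'][2]*1000-262.8))
go([.5607,-.2229,.432],17.6)
```

```text
[ 0.56 -0.22  0.43]
(2580, array([ 560.82, -222.89,    3.85,    3.2 ]), np.float64(0.2814433260216449))
row [0. 0. 0.] [-0.6 -0.3  0.5] clock 20.375 F [-0.1  0.1 -2. ]
```

apply_moves(rows=[[[0,0,0,-0.6,-0.3,0,1],[0,0,0,-0.6,-0.3,20,1],[0,0,0,-0.6,-0.3,45,1],[0,0,0,-0.6,-0.3,70,1],[0,0,0,-0.6,-0.3,90,1],[0,0,0,-0.6,-0.3,104,1],[0,0,0,-0.6,-0.3,112,1],[0,0,0,-0.6,-0.3,112,1],[0,0,0,-0.6,-0.3,112,1]]])

```text
clock: 21.5
eef_pos: [0.5612, -0.2236, 0.3209]
ee_rot: [0.591, 0.807, 0.0, 0.001]
wrist_force: [0.2, -0.9, -1.3]
width: 0.0259
grasp_force: 79.3
```

apply_moves(rows=[[[0,0,0,0,0,1,1],[0,0,0,0,0,2,1],[0,0,0,0,0,4,1],[0,0,0,0,0,6,1],[0,0,0,0,0,8,1],[0,0,0,0,0,9,1]]])

```text
clock: 22.25
eef_pos: [0.5608, -0.2236, 0.3109]
ee_rot: [0.591, 0.807, -0.0, 0.001]
wrist_force: [0.6, -0.1, -1.6]
width: 0.0263
grasp_force: 79.3
```

No resistance, so the nose is in the hole. On down to about 2 mm above the seat.

apply_moves(rows=[[[0,0,0,0,0,2,1],[0,0,0,0,0,5,1],[0,0,0,0,0,9,1],[0,0,0,0,0,14,1],[0,0,0,0,0,20,1],[0,0,0,0,0,26,1],[0,0,0,0,0,31,1],[0,0,0,0,0,35,1],[0,0,0,0,0,37,1],[0,0,0,0,0,37,1]]])

```text
clock: 23.5
eef_pos: [0.5609, -0.2236, 0.274]
ee_rot: [0.591, 0.807, 0.0, 0.001]
wrist_force: [-0.0, -0.0, -1.9]
width: 0.0263
grasp_force: 79.3
```

apply_moves(rows=[[[0,0,0,0,0,0.5,1],[0,0,0,0,0,1,1],[0,0,0,0,0,1.5,1],[0,0,0,0,0,2,1],[0,0,0,0,0,2,1]]])

```text
clock: 24.12
eef_pos: [0.5609, -0.2237, 0.2721]
ee_rot: [0.591, 0.807, 0.0, 0.001]
wrist_force: [0.5, -0.3, -2.0]
width: 0.0265
grasp_force: 79.3
```

apply_moves(rows=[[[0,0,0,0,0,0.7,1],[0,0,0,0,0,0.7,1],[0,0,0,0,0,0.7,0.3],[0,0,0,0,0,0.7,0],[0,0,0,0,0,0.7,-0.5],[0,0,0,0,0,0.7,-1],[0,0,0,0,0,0.7,-1],[0,0,0,0,0,0.7,-1],[0,0,0,0,0,0.7,-1]]])

```text
clock: 25.25
eef_pos: [0.5609, -0.2236, 0.2714]
ee_rot: [0.591, 0.807, 0.0, 0.001]
wrist_force: [0.4, 0.5, -0.1]
width: 0.0854
grasp_force: 0.0
```

apply_moves(rows=[[[0,0,0,0,0,-5,-1],[0,0,0,0,0,-20,-1],[0,0,0,0,0,-45,-1],[0,0,0,0,0,-75,-1],[0,0,0,0,0,-100,-1],[0,0,0,0,0,-110,-1],[0,0,0,0,0,-110,-1],[0,0,0,0,0,-110,-1]]])

```text
clock: 26.25
eef_pos: [0.5604, -0.2235, 0.3804]
ee_rot: [0.591, 0.807, -0.0, -0.0]
wrist_force: [-0.1, 0.4, 0.2]
width: 0.085
grasp_force: 0.0
```

Run:
```python
from fit import *
d=snap('wrist','w6');W=world(d);F=d['frame'].astype(int)
m=(F[...,2]>F[...,0]+40)&(W[...,2]>.13)&(W[...,2]<.16);print(m.sum(),W[m].mean(0)*1000,np.median(W[m][:,2])*1000)
for n in('scene','side'): snap(n,n+'6')
a=[cv2.imread(f'pics/{f}.png') for f in('w6','scene6')]
cv2.imwrite('pics/c6.png',np.hstack([cv2.resize(a[0],(440,400)),cv2.resize(a[1][110:260,200:350],(360,400))]))
s=robot.read_state();print(s['clock'],s['width'],s['joint_vel'])
```

```text
922 [ 560.84 -223.66  141.08] 141.1003359208227
26.4 0.0853521787458061 [ 0. -0. -0. -0. -0.  0. -0.]
```

View pics/c6.png

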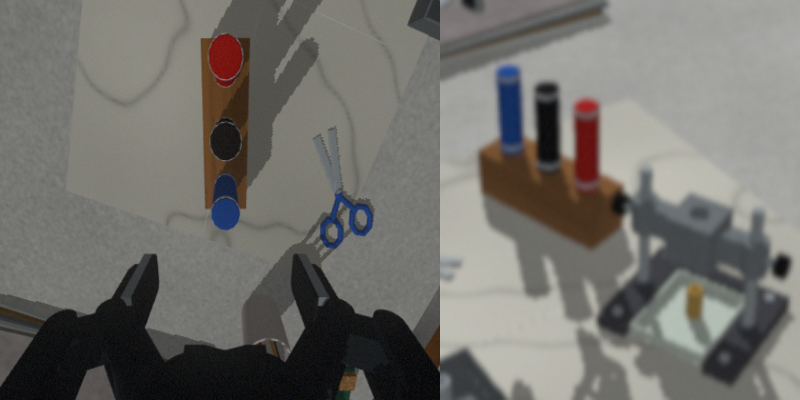

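The drift is fully down in its own hole with its top at 141.1 mm, the same as at the start. The bush is in the tray at (694,300), and the gripper is clear.

```bash
python3 -c "
from station import robot
print(robot.close_job())"
```

```text
the job is handed in; nothing more can be done
None
```

The job is handed in at about 26 s of the 67 s allowed: the old bush was pushed out and is standing in the tray, the blue drift is back upright and fully down in its own hole, and nothing else was touched; no verdict came back.

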